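# Release the larger vial from its tilt-gate feeder

## Task

Two vial feeders stand on the bench, each with a vial lying behind its gate. On the feeder that holds the larger vial, press the pedal down with the fingertips so that the other end of the lever lifts the gate and the vial rolls out into the catch trough; then let the pedal come back up so that the gate is shut. Work only through the pedal: do not touch the vials or the gates with the gripper, leave the other feeder shut with its vial inside, and do not disturb the other things on the bench.

Things in the scene. Friction and masses are not known exactly. Their poses are not given: they have to be found in the camera images.
- feeder_a: Fixed metal feeder with the large vial, same shape as feeder_b: 293 x 88 mm in plan, 95 tall. Origin on the bench under its body; x axis along it to the pedal end (roughly towards the robot), -x to the catch trough. A 64 mm wide lane slopes 13.5 degrees down to -x; the vial lies across it against the gate at x = -35 mm.
- lever_a (a joint): Rocking lever of feeder_a; level pivot across the feeder at its x = 40 mm, 85 mm up. Angle in rad: 0 gate shut, 0.45 pedal fully down (stop). Pressing the pedal (3 N starts it, 6 N holds it down) lifts the gate at the other end; a spring shuts it when let go. From about 0.3 rad the vial can roll out under the gate.
- pedal_a (a point): Middle of the top face of the pedal of feeder_a: a flat black ribbed pad on a 46 mm wide steel tongue, 40 x 40 mm, 95 mm from the pivot along feeder +x, 93 mm above the bench with the gate shut. It goes down with the lever on an arc about the pivot, to about 51 mm above the bench at the stop; there is nothing under it.
- gate_a (a point): Middle of the lower edge of the gate of feeder_a, at the other end of lever_a: a steel blade 58 mm wide hanging 42 mm down into the lane from a crossbar 75 mm beyond the pivot (feeder -x). 43 mm above the bench when shut; it rises about 37 mm. Crossbar and blade are the geoms lever_a_c0 and lever_a_c1.
- trough_a (a point): Middle of the grey plastic floor of feeder_a's open catch trough, 8 mm above the bench, at feeder x = -90 mm. Inside it is 71 mm along the feeder by 64 mm across; walls 35 mm above the bench.
- feeder_b: Fixed metal feeder with the small vial, same shape as feeder_a: 293 x 88 mm in plan, 95 tall. Origin on the bench under its body; x axis along it to the pedal end (roughly towards the robot), -x to the catch trough. A 64 mm wide lane slopes 13.5 degrees down to -x; the vial lies across it against the gate at x = -35 mm.
- lever_b (a joint): Rocking lever of feeder_b; level pivot across the feeder at its x = 40 mm, 85 mm up. Angle in rad: 0 gate shut, 0.45 pedal fully down (stop). Pressing the pedal (3 N starts it, 6 N holds it down) lifts the gate at the other end; a spring shuts it when let go. From about 0.3 rad the vial can roll out under the gate.
- pedal_b (a point): Middle of the top face of the pedal of feeder_b: a flat black ribbed pad on a 46 mm wide steel tongue, 40 x 40 mm, 95 mm from the pivot along feeder +x, 93 mm above the bench with the gate shut. It goes down with the lever on an arc about the pivot, to about 51 mm above the bench at the stop; there is nothing under it.
- gate_b (a point): Middle of the lower edge of the gate of feeder_b, at the other end of lever_b: a steel blade 58 mm wide hanging 42 mm down into the lane from a crossbar 75 mm beyond the pivot (feeder -x). 43 mm above the bench when shut; it rises about 37 mm. Crossbar and blade are the geoms lever_b_c0 and lever_b_c1.
- trough_b (a point): Middle of the grey plastic floor of feeder_b's open catch trough, 8 mm above the bench, at feeder x = -90 mm. Inside it is 71 mm along the feeder by 64 mm across; walls 35 mm above the bench.
- vial_large: The larger clear screw-cap vial, 24 mm across and 56 long, lying across the lane of feeder_a behind its gate. Origin at the centre of its bottom face, z along it to the cap.
- vial_large_centre (a point): Centre of the larger vial, half-way along it. In the trough it comes to rest about 20 mm above the bench.
- vial_small: The smaller clear screw-cap vial, 18 mm across and 40 long, lying across the lane of feeder_b behind its gate. Origin at the centre of its bottom face, z along it to the cap.
- vial_small_centre (a point): Centre of the smaller vial, half-way along it.
- timer: Bystander: a square bench timer, 62 x 62 x 18 (mm); origin at the centre of its underside.
- sample_pot: Bystander: a white screw-lid pot, 37 across, 34 tall (mm); origin at the centre of its underside.
- glue_stick: Bystander: a standing glue stick, 25 across, 86 tall (mm); origin at the centre of its underside.
- dropper_oil: Bystander: a small brown dropper bottle, 30 across, 78 tall (mm); origin at the centre of its underside.
- tape_roll: Bystander: a roll of tape lying flat, 68 across, 19 tall (mm); origin at the centre of its underside.
- mortar: Bystander: a small mortar, 62 across, 28 tall (mm); origin at the centre of its underside.
- beaker_50: Bystander: a small clear beaker, 45 across, 58 tall (mm); origin at the centre of its underside.

How it is judged:
On the way, in this order (a step that is already met when the one before it is completed fails the run):
1. the pedal of the larger vial's feeder is pressed and its gate is lifted (value of joint lever_a above 0.22 rad and contact force between the fingers and lever_a above 0.5 N).
2. the larger vial lies in the catch trough of its feeder (x of vial_large_centre in the frame of feeder_a between -0.128 and -0.053 m and z of vial_large_centre in the frame of feeder_a between 0.005 and 0.032 m and y of vial_large_centre in the frame of feeder_a between -0.034 and 0.034 m), for 0.2 s.
At the end, for the whole second after the job is handed in: The larger vial is at rest in the catch trough of its feeder (its centre between the trough walls and less than 32 mm above the bench), that feeder's gate is shut again (lever below 0.05 rad), and the other feeder is shut with the smaller vial still in its lane (all of step 2 and linear speed of vial_large below 0.03 m/s and value of joint each of lever_a, lever_b below 0.05 rad and x of vial_small_centre in the frame of feeder_b between -0.035 and 0.06 m and y of vial_small_centre in the frame of feeder_b between -0.034 and 0.034 m and z of vial_small_centre in the frame of feeder_b between 0.035 and 0.085 m); the robot touches nothing.
It fails at once if the gripper or arm touches a vial (contact force between any of the fingers, the arm and vial_large above 0.3 N or contact force between any of the fingers, the arm and vial_small above 0.3 N).
It fails at once if the gripper or arm touches a gate (contact force between any of the fingers, the arm and lever_a_c0 above 0.5 N or contact force between any of the fingers, the arm and lever_a_c1 above 0.5 N or contact force between any of the fingers, the arm and lever_b_c0 above 0.5 N or contact force between any of the fingers, the arm and lever_b_c1 above 0.5 N).
It fails at once if the other feeder's gate is lifted (value of joint lever_b above 0.12 rad).
It fails at once if a vial is lifted (height (world z) of any of vial_large_centre, vial_small_centre above 0.12 m).
It fails at once if a bystander is shifted by more than 15 mm (distance of any of timer, sample_pot, glue_stick, dropper_oil, tape_roll, mortar, beaker_50 from where it was at the start of the episode above 0.015 m).
It also fails if it takes over 35 s, if anything falls off the work surface, if the arm or the gripper's body presses on something with over 40 N, if the wrist force passes 120 N, or if a joint passes its speed limit or range.

## Robot

A 7-joint arm with a two-finger parallel gripper is mounted at the origin on a cart in front of the work surface, level with it; the furniture and walls round the work are solid. World frame = base frame: x ahead of the robot, y to its left, z up, the work surface at z = 0. Lengths are in m, angles in rad, forces in N, time in s.
With the tool pointing down it reaches from about 0.4 to 0.9 m from the base axis. Payload 5.5 kg.
Tool frame: the origin (TCP) lies midway between the tips of the shut fingers; the grasp point (between the pads) lies 19 mm behind it; z points along the fingers, y is the line along which they close (so a half turn about z gives the same grasp; the last joint's range is limited). The gripper opens to 85 mm and grips with 20 to 120 N. Pads are 22 mm wide; open, the fingers measure 114 mm over their backs; the gripper's body (76 mm by 85 mm) begins 54 mm behind the grasp point. The pads swing forward as they close: fully open they stand 13 mm farther back than shut.
Start: joints at [1.613, 0.501, -0.427, 1.55, 0.221, 1.138, -0.21], TCP at [0.142, -0.634, 0.231] pointing down, gripper open.
Joint ranges: [-2.88, 2.88], [-0.31, 2.03], [-1.54, 1.56], [0.2, 2.42], [-1.41, 4.55], [0.19, 2.02], [-2.57, 2.57]. Speed limits (rad/s): [2.57, 2.57, 3.14, 3.14, 3.14, 3.14, 3.14].

## Interface

Orientations are given as a unit quaternion [x, y, z, w].
In Python, from workcell import * gives the robot as it stands. The module is installed in compiled form; this text tells all that it offers.
- The arm moves only by the tool carry_out, never from a script. Its argument "commands" is text: rows parted by semicolons, each of 7 numbers parted by spaces: the shift along the world's x, y, z each as a share of 150 mm, from -1 to 1, then the turn, a rotation vector about the world's x, y, z each as a share of 6 degrees, from -1 to 1, then the gripper's target within -1 to 1 (shut at 1, half-way at 0, fully open at -1). A call has 1 to 20 rows; each row shifts and turns the commanded pose from where the row before left it; what a row does not reach is not made up. A row lasts 1/12 s, in which the tool goes at most 41.7 mm and 7.16 degrees, less where a joint would pass 70% of its speed; a pose out of reach is approached as far as the arm can. A call with a number of a shift or a turn outside -1 to 1 is refused whole. A call with a gripper value outside its range is refused whole. The fingers move at their own pace and stop on an object; "grip_force" is the grip in N (left out, the last holds). Time passes only in rows, so rows that do not move let the fingers close. It gives the time, the measured TCP pose, the force, the opening and the grip force at its end, in the units of the state.
- sense(): the state, without advancing time (a new reading comes with each control period).
- capture(name): name is "scene" or "top"; returns (picture, depth): 384x512x3 uint8, red, green, blue; 384x512 float32, m along the optical axis (not along the pixel's ray), 0 where there is no reading.
- calibration(name): a dict with "intrinsics" (3x3 intrinsics, pixels), "extrinsics" (4x4, takes a point from camera to world coordinates). Camera axes: x right, y down, z forward; pixel columns grow to the right and rows downward; lengths in m; the calibration is good to about 2 mm. A picture is of the moment at which its call begins. calibration takes no time and is no camera call.
- sign_off(): hands the job in; it is judged then, once.
The state is a dict: "time_s": time; "joint_positions": joint angles; "joint_velocities": joint speeds; "tau": joint torques, N m; "position": TCP position; "ee_rot": TCP orientation; "wrist_force": force on the tool from outside, world axes, zero at the start; "ft_torque": the same for the moment, N m; "gripper_width": opening from 0.0 (shut) to 1.0 (fully open); "grip_force": force on a finger pad.
Only numpy, scipy, OpenCV 4.12 (cv2) and the standard library are available. Lean on these libraries where they do the work, as an engineer would, in place of code of your own. Each camera call takes 0.05 s, during which the arm holds its last target. There are 200 camera calls.

## Working session

There is one attempt and no reset: what is moved stays moved. The work goes in short steps, Python scripts to look and compute and a tool call to move; the robot and the scene stay as the last step left them, time stands still between calls to the robot, and variables do not carry over. Pictures are saved under pics/ and viewed, at most 10 in all, crops included, and the job is handed in when it is done.

Besides the shell and the picture viewer there is one more tool, called after "Emit:" as name(argument=value, ...) on one line, values as JSON. carry_out: Moves the arm, as the interface text tells. Its arguments: {"type":"object","properties":{"commands":{"type":"string"},"grip_force":{"type":"number"}},"required":["commands"]}

```bash
mkdir -p pics
python3 - <<'E'
from workcell import *
import numpy as np, cv2
for n in("scene","top"):
    p,d=capture(n); c=calibration(n)
    np.savez(n+".npz",p=p,d=d,K=c["intrinsics"],T=c["extrinsics"])
    cv2.imwrite(f"pics/{n}0.png",p[:,:,::-1])
    print(n,np.round(c["intrinsics"],1).tolist(),np.round(c["extrinsics"],3).tolist())
s=sense();print(s["time_s"],s["position"],s["ee_rot"],s["wrist_force"])
E
```

```text
scene [[444.6, 0.0, 255.8], [0.0, 444.6, 185.4], [0.0, 0.0, 1.0]] [[-0.479, -0.566, 0.671, -0.417], [-0.878, 0.319, -0.357, 0.487], [-0.012, -0.76, -0.65, 1.065], [0.0, 0.0, 0.0, 1.0]]
top [[413.4, 0.0, 258.3], [0.0, 413.4, 193.5], [0.0, 0.0, 1.0]] [[-0.023, -0.996, 0.081, 0.474], [-1.0, 0.024, 0.015, -0.08], [-0.017, -0.081, -0.997, 1.493], [0.0, 0.0, 0.0, 1.0]]
0.1 [ 0.14217507 -0.6336      0.23033046] [ 9.93908024e-01  1.10208950e-01 -7.51437074e-05 -9.06534482e-04] [-0.20807352 -0.09435557 -0.38913443]
```

View pics/scene0.png

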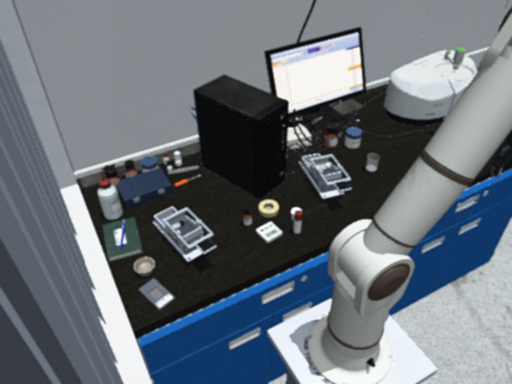

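View pics/top0.png

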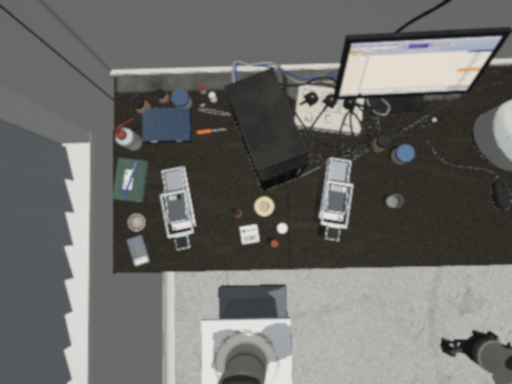

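The scene view shows feeders at about (184,232) and (325,175). In the top view they are at (178,208) and (337,198), with the pedals at their lower ends, near (182,242) and (332,234). I'll zoom in on both feeders to compare the vials.

Run:
```python
import numpy as np, cv2
S=np.load("scene.npz")["p"];T=np.load("top.npz")["p"]
f=lambda p,u,v:cv2.resize(p[v-38:v+37,u-50:u+50,::-1],(400,300),interpolation=cv2.INTER_CUBIC)
o=np.vstack([np.hstack([f(T,178,205),f(T,337,198)]),np.hstack([f(S,184,232),f(S,325,175)])])
cv2.imwrite("pics/crop1.png",o)
```

```text
(no output)
```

View pics/crop1.png

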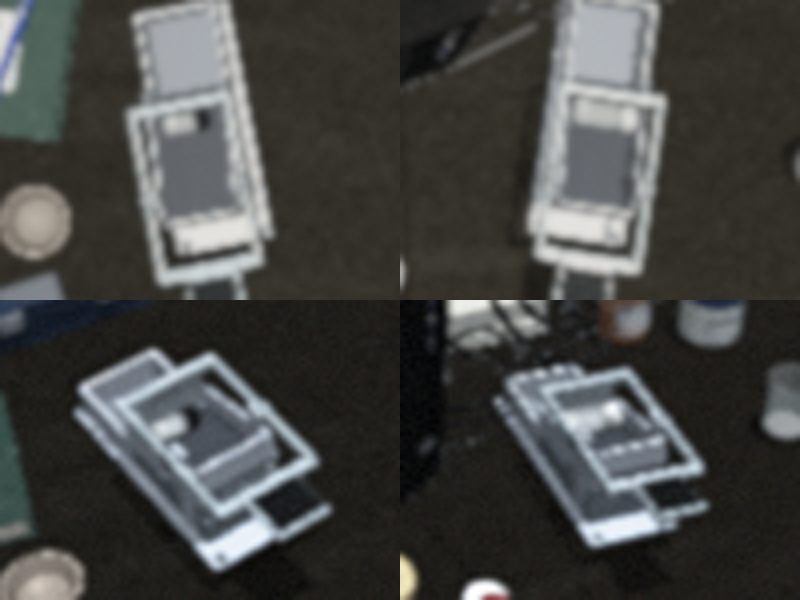

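In the top crops the left vial is about 47 crop px long (~41 mm, white with a dark cap). The right one is about 64 crop px (~55 mm) and thicker. So the right feeder should be feeder_a. I'll check this with depth and locate the pedal.

```bash
cat > h.py <<'E'
import numpy as np, cv2
def pts(n):
    z=np.load(n+".npz");d=z["d"];K=z["K"];T=z["T"]
    v,u=np.mgrid[:384,:512]
    P=np.stack([(u-K[0,2])/K[0,0]*d,(v-K[1,2])/K[1,1]*d,d,np.ones_like(d)],-1)@T.T
    return z["p"],P[...,:3]
def ray(n,u,v,h):
    z=np.load(n+".npz");K=z["K"];T=z["T"]
    r=T[:3,:3]@[(u-K[0,2])/K[0,0],(v-K[1,2])/K[1,1],1]; o=T[:3,3]
    return o+r*(h-o[2])/r[2]
E
python3 - <<'E'
from h import *
p,P=pts("top")
np.set_printoptions(linewidth=200)
print("R z",(P[180:192,326:354,2]*1000).astype(int)); print("L z",(P[190:204,164:188,2]*1000).astype(int))
print("pedal z",(P[222:246,320:346,2]*1000).astype(int)); print("grey",p[222:246,320:346].mean(-1).astype(int))
for a in[(332,180),(337,182)]:print(ray("top",*a,.06))
E
```

```text
R z [[ 2 84 90 58 36 38 32 37 30 38 31 34 39 12  7 12  9  7  7  8  8 33 52  1 -5  0 -2  1]
 [ 8 90 96 92 83 88 92 92 38 32 40 35 41 34 31 35 34 37 38 33 21 38 53 -5 -2  4  1  5]
 [ 6 84 90 91 96 90 87 93 90 92 89 88 91 87 39 37 36 40 37 35 36 44 55  0 -6  0  3  0]
 [10 82 88 34 87 87 89 86 88 94 90 86 86 85 89 86 87 91 87 92 88 45 64  2 -6  3  0  0]
 [ 7 91 61 38 40 60 56 52 55 64 83 92 89 87 90 92 88 90 86 90 94 86 91 89 89 89 90  0]
 [16 87 64 40 62 65 64 64 66 59 65 56 61 55 58 60 69 81 84 84 90 88 90 87 87 92 94 -4]
 [81 94 62 41 64 68 66 63 65 66 62 63 64 60 60 59 53 59 58 55 40 56 66 79 96 93 95  4]
 [89 91 60 39 66 71 64 64 67 67 65 67 65 58 67 67 65 65 66 65 64 61 62  3  0 91 89  0]
 [92 91 68 44 63 62 60 67 69 64 66 67 70 67 63 66 66 70 60 61 71 57 64  5  1 96 89 -2]
 [89 89 71 46 66 65 61 67 67 65 64 68 64 74 70 64 63 73 70 67 47 63 60  0  2 86 -2 -5]
 [95 92 68 51 58 62 60 59 64 64 64 64 65 64 63 64 65 61 68 69 44 66 63  1 80 93 -5  2]
 [87 67 61 52 47 45 49 44 51 61 61 64 63 62 56 62 58 61 63 67 51 66  0 -4 88 85  0  0]]
L z [[  49   34   36   16    5    4    3    3   33 
[... 6826 characters left out ...]
 51  58  63  66  71  89 105 114 114 109 101 104 125 143 140 103  60  48  48  49  47  47]
 [ 46  47  49  48  48  49  49  48  50  55  60  64  65  65  67  78  97 108 103  76  52  47  48  48  50  48]
 [ 46  46  46  47  47  47  45  47  47  46  46  46  49  52  53  56  59  62  62  55  48  48  47  49  50  49]
 [ 45  45  48  47  48  47  47  47  49  49  48  48  49  49  51  52  49  48  49  51  50  48  47  47  49  51]
 [ 45  48  49  49  47  47  46  49  51  50  50  50  46  47  50  50  49  46  47  51  52  50  49  48  48  50]
 [ 46  48  49  47  46  45  46  47  48  49  50  49  48  46  48  49  49  46  48  50  50  50  50  49  46  48]]
[ 0.63090729 -0.31573894  0.06      ]
[ 0.62348877 -0.33280182  0.06      ]
```

Depth confirms it: the vial top is at ~66 mm on the right and ~58 mm on the left, so the right feeder (y≈-0.3) is feeder_a. Next I'll work out its pedal position from both views.

Run:
```python
from h import *
for n in("top","scene"):
    p,P=pts(n)
    # high points near right pedal end: z .083-.105
    c=ray("top",332.3,233.5,.093); m=(P[...,2]>.083)&(P[...,2]<.105)&(np.hypot(P[...,0]-c[0],P[...,1]-c[1])<.2)
    m&=(P[...,0]<c[0]+.2)
    Q=P[m]; print(n,"ray",c.round(4),len(Q))
    if n=="top":
        L=P[(P[...,2]>.075)&(P[...,2]<.11)&(abs(P[...,1]+.31)<.09)&(P[...,0]<.75)]
        r=cv2.minAreaRect((L[:,:2]*1000).astype(np.float32));print("lever+all rect mm",r)
    S=Q[(Q[:,0]<c[0]+.02)]; print("pedal outer part: n",len(S),"x",S[:,0].min(),"y",S[:,1].min(),S[:,1].max(),"mean",S.mean(0))
```

```text
top ray [ 0.4464 -0.3046  0.093 ] 534
lever+all rect mm ((523.4923095703125, -319.46234130859375), (92.96464538574219, 197.10496520996094), 79.02102661132812)
pedal outer part: n 187 x 0.4054578637902083 y -0.33181795591135493 -0.10779806426083129 mean [ 0.4428265  -0.28272864  0.0925922 ]
scene ray [ 0.4464 -0.3046  0.093 ] 389
pedal outer part: n 135 x 0.4065075115652115 y -0.3442047853159599 -0.10778069075054175 mean [ 0.44230041 -0.28691976  0.0904139 ]
```

Emit:
carry_out(commands="0 0 0 0 0 0 1; 0 0 0 0 0 0 1; 0 0 0 0 0 0 1; 0 0 0 0 0 0 1; 0 0 0 0 0 0 1; 0 0 0 0 0 0 1", grip_force=30)

```text
time_s: 0.6
position: [0.1423, -0.6342, 0.2313]
ee_rot: [0.994, 0.11, 0.0, 0.0]
wrist_force: [-0.4, 0.3, -0.1]
gripper_width: 0.145
grip_force: 0.0
```

Pedal centre is about (0.446, -0.305, 0.093). I'll move above it with the fingers shut.

Emit:
carry_out(commands="0 0 0 0 0 0 1;0.185 0.2 0 0 0 0 1;0.185 0.2 0 0 0 0 1;0.185 0.2 0 0 0 0 1;0.185 0.2 0 0 0 0 1;0.185 0.2 0 0 0 0 1;0.185 0.2 0 0 0 0 1;0.185 0.2 0 0 0 0 1;0.185 0.2 0 0 0 0 1;0.185 0.2 0 0 0 0 1;0.185 0.2 0 0 0 0 1;0.185 0.2 0 0 0 0 1;0 0 -0.2 0 0 0 1;0 0 -0.2 0 0 0 1;0 0 -0.1 0 0 0 1;0 0 0 0 0 0 1;0 0 0 0 0 0 1")

```text
time_s: 2.02
position: [0.4474, -0.3038, 0.156]
ee_rot: [0.994, 0.11, -0.0, -0.001]
wrist_force: [0.2, 0.6, -0.2]
gripper_width: -0.003
grip_force: 0.0
```

Run:
```python
from workcell import *
import numpy as np, cv2
s=sense();print(s["time_s"],s["position"].round(4),s["wrist_force"].round(2),s["gripper_width"])
T,_=capture("top");S,_=capture("scene")
f=lambda p,u,v:cv2.resize(p[v-75:v+75,u-50:u+50,::-1],(400,600),interpolation=cv2.INTER_CUBIC)
cv2.imwrite("pics/above.png",np.hstack([f(T,337,210),f(S,325,175)]))
```

```text
2.0167 [ 0.4474 -0.3038  0.156 ] [ 0.16  0.65 -0.22] -0.002989120839629251
```

View pics/above.png

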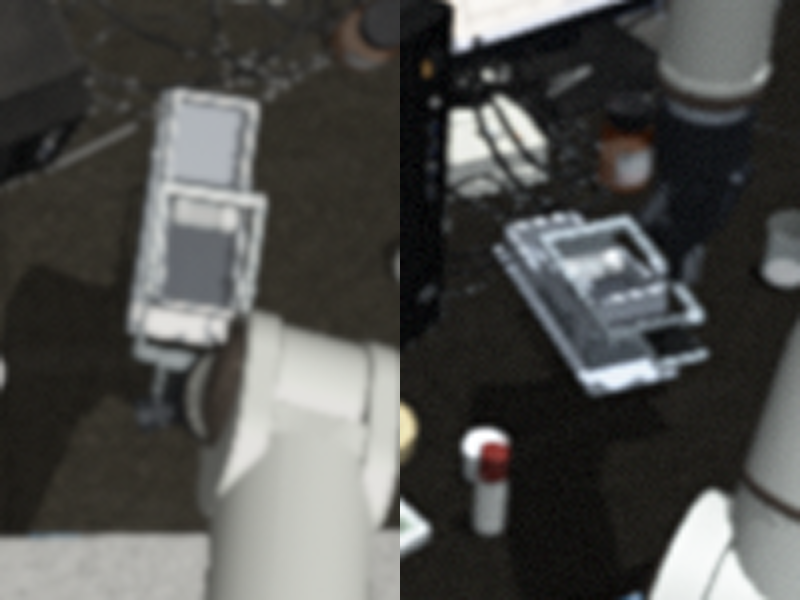

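The fingertips, at scene crop (690,275), project right where the TCP should be above the pedal at (680,340). Arm and bystanders are clear. Now I'll press.

Emit:
carry_out(commands="0 0 -0.15 0 0 0 1;0 0 -0.15 0 0 0 1;0 0 -0.1 0 0 0 1;0 0 -0.05 0 0 0 1;0 0 -0.05 0 0 0 1;0 0 -0.05 0 0 0 1;0 0 -0.04 0 0 0 1;0 0 -0.03 0 0 0 1;0 0 0 0 0 0 1;0 0 0 0 0 0 1")

```text
time_s: 2.95
position: [0.4491, -0.3049, 0.0641]
ee_rot: [0.994, 0.11, 0.001, 0.001]
wrist_force: [0.5, -0.3, 5.0]
gripper_width: -0.003
grip_force: 2.0
```

Run:
```python
from workcell import *
import numpy as np, cv2
s=sense();print(s["time_s"],s["position"].round(4),s["wrist_force"].round(2))
T,_=capture("top");S,_=capture("scene")
f=lambda p,u,v:cv2.resize(p[v-75:v+75,u-50:u+50,::-1],(400,600),interpolation=cv2.INTER_CUBIC)
cv2.imwrite("pics/press.png",np.hstack([f(T,337,210),f(S,325,175)]))
```

```text
2.95 [ 0.4491 -0.3049  0.0641] [ 0.48 -0.32  4.98]
```

View pics/press.png

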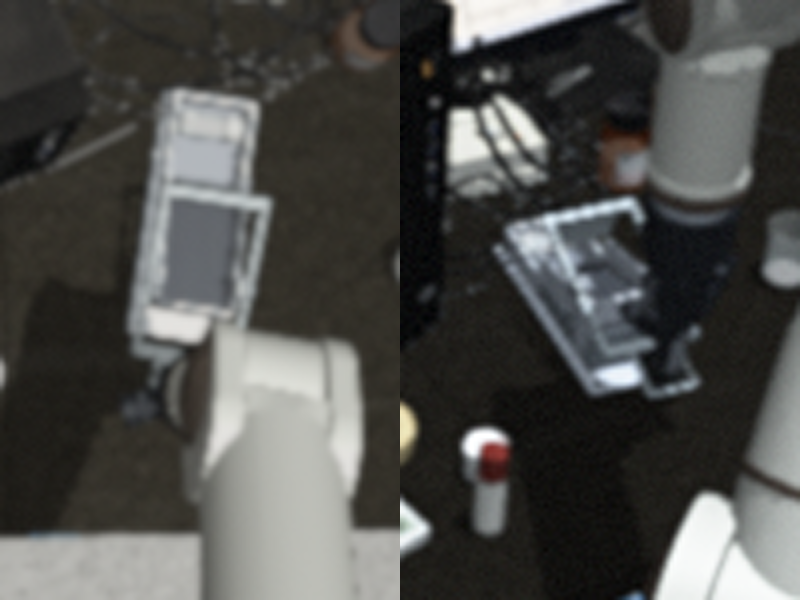

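The gate is up and the vial has rolled to the far end of the trough, at crop (210,122) in the top view. I'll hold a moment for it to settle, then release the pedal gently.

Emit:
carry_out(commands="0 0 0 0 0 0 1;0 0 0 0 0 0 1;0 0 0 0 0 0 1;0 0 0 0 0 0 1;0 0 0 0 0 0 1;0 0 0 0 0 0 1;0 0 0.04 0 0 0 1;0 0 0.04 0 0 0 1;0 0 0.04 0 0 0 1;0 0 0.04 0 0 0 1;0 0 0.05 0 0 0 1;0 0 0.1 0 0 0 1;0 0 0.2 0 0 0 1;0 0 0.25 0 0 0 1;0 0 0.25 0 0 0 1;-0.2 -0.15 0 0 0 0 1;-0.2 -0.15 0 0 0 0 1;-0.2 -0.15 0 0 0 0 1;0 0 0 0 0 0 1;0 0 0 0 0 0 1")

```text
time_s: 4.72
position: [0.3556, -0.3734, 0.2151]
ee_rot: [0.994, 0.108, -0.0, 0.0]
wrist_force: [0.9, 0.3, -0.5]
gripper_width: 0.001
grip_force: 0.0
```

Run:
```python
from workcell import *
import numpy as np, cv2
s=sense();print(s["time_s"],s["position"].round(4),s["wrist_force"].round(2))
T,_=capture("top");S,_=capture("scene")
f=lambda p,u,v:cv2.resize(p[v-75:v+75,u-50:u+50,::-1],(400,600),interpolation=cv2.INTER_CUBIC)
cv2.imwrite("pics/end.png",np.hstack([f(T,337,210),f(S,325,175)]))
```

```text
4.7167 [ 0.3556 -0.3734  0.2151] [ 0.9   0.32 -0.51]
```

View pics/end.png

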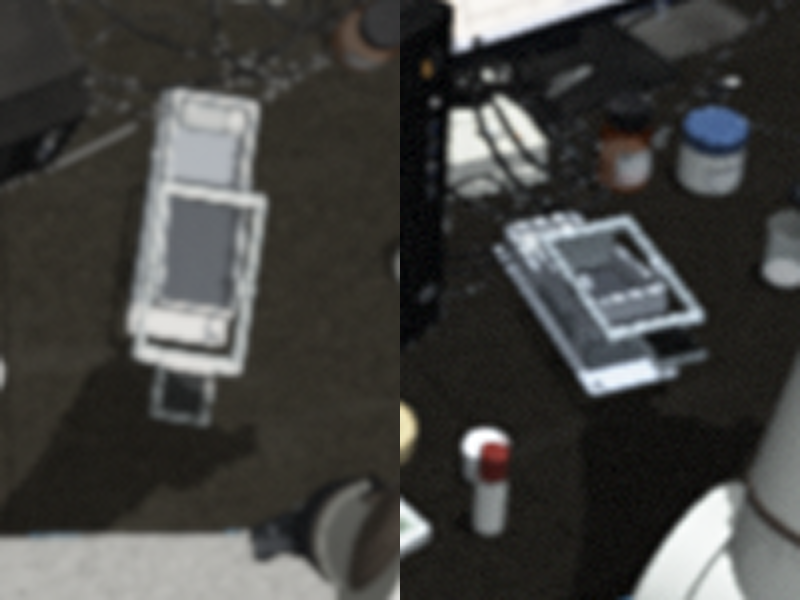

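The vial lies in the trough at top crop (212,115). The lever is back to its starting outline and the arm is clear. One depth check on the vial's height and stillness, then I'll hand it in.

Run:
```python
from workcell import *
from h import *
c=calibration("top")
for i in range(2):
    p,d=capture("top");np.savez("t2.npz",p=p,d=d,K=c["intrinsics"],T=c["extrinsics"])
    _,P=pts("t2");print((P[158:178,328:352,2]*1000).astype(int) if i else "")
```

```text
[[   7    8   10   35   39   34   13    4   39   32    2   -1    9    0
    -2    2    4   -2    1    0   -4   -5    5    6]
 [   5    6   26   39 1493   37   38   37   36   33   36   35   30    3
     4   -2    4    3    5    0    0   -2   -6   -1]
 [   0    8   30   31   21   31   26   18   19   24   29   30   38   31
    38   35   30   38   35    3    8    3    5    4]
 [  14   17   25   37   23   34   35   33   30   28   27   33   29   24
    24   26   33   32   34   38   31   37   38   -2]
 [  10   12   34   34   22   31   34   30   27   37   31   31   36   33
    27   21   20   25   27   23   20   20   39    0]
 [   9    7   32    4   31   29   31   38   33   31   31   30   31   29
    30   31   24   29   32   26    6   28   33    3]
 [  11   12   31   13   28   26   27   34   32   30   30   34   27   33
    37   33   31   33   32   29    7   29   39   -5]
 [   4   11   31    7   24   31   37   31   29   33   30   26   30   29
    32   31   31   36   35   31   17   35   34    1]
 [   4   30   33    8   21   24   20   25   33   29   30   36   33   34
    30   32   34   28   24  
[... 700 characters left out ...]
2    6    8   10    8
     6    4    2    7    9   12   42   37    3   -1]
 [  29   32    2   12    9   10   11    7    8    7    8    9   12    6
    11    5   12   13    7   16   33    3    0    0]
 [  25   39    4    8    8    9   13   13   12    4   11   12   11   10
     6    7   11    7    7   22   37    6    0    1]
 [  34   36    8    0    9    6    5    8    7   10    6    8    4    9
     9    9    9   12    4   20   35    3   -2    0]
 [  35   46   11    7    8   10    1    5    8   11    1   14    8    8
     6    3    0    4   11   29   38   -4   -6    2]
 [  33   56   15    8    4    5    8    6   16    7   13    8   12    6
     9    8    8    4    5   27   43   -1    1    0]]
```

The vial's top is at about 32 mm, so it lies flat on the trough floor.

```bash
python3 -c "
from workcell import *
print(sign_off())"
```

```text
the job is handed in; nothing more can be done
None
```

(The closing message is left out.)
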